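# Pump the display stand tight and press a label holder home behind its shelf lip

## Robot

A 6-joint arm with a two-finger parallel gripper is mounted at the origin on the work surface. World frame = base frame: x ahead of the robot, y to its left, z up, the work surface at z = 0. Lengths are in m, angles in rad, forces in N, time in s.
With the tool pointing down it reaches from about 0.35 to 0.85 m from the base axis. Payload 8.1 kg.
Tool frame: the origin (TCP) lies on the mounting face of the last link; the fingertips stand 186 mm ahead of it and the grasp point (between the pads) lies 167 mm ahead of it; z points along the fingers, y is the line along which they close (so a half turn about z gives the same grasp; the last joint's range is limited). The gripper opens to 93 mm and grips with 3 to 60 N. Pads are 15 mm wide; open, the fingers measure 128 mm over their backs; the gripper's body (75 mm by 188 mm) begins 65 mm behind the grasp point.
Start: joints at [1.097, 0.13, 1.488, -0, 1.523, -0.085], TCP at [0.227, 0.555, 0.405] pointing down, gripper open.
Joint ranges: [-2.96, 2.96], [-0.89, 2.26], [0.02, 2.5], [-1.34, 4.48], [0, 2.73], [-2.66, 2.66]. Speed limits (rad/s): [2.39, 2.39, 2.79, 3.14, 3.14, 3.14].

## Interface

Orientations are given as a rotation vector (axis times angle).
In Python, from plant import read_state, read_camera, camera_params, close_job gives the robot as it stands. The module is installed in compiled form; this text tells all that it offers.
- The arm moves only by the tool servo_tool, never from a script. Its argument "increments" is a list of rows, each an object with "slide": the shift along the tool's x, y, z in mm, a list of three; "dr": the turn, a rotation vector about the tool's x, y, z in rad, a list of three; "jaw": the closure, from 0 (fully open) to 1 (shut). In form: [{"slide": [x, y, z], "dr": [ax, ay, az], "jaw": jaw}, ...]. A call has 1 to 20 rows; each row is the pose to reach, as a shift and turn from the pose commanded when the call began, along the tool's axes at that moment; what a row does not reach only later rows make up. A row lasts 1/10 s, in which the tool goes at most 50 mm and 8.59 degrees, less where a joint would pass 70% of its speed; a pose out of reach is approached as far as the arm can. A call with a gripper value outside its range is refused whole. The fingers move at their own pace and stop on an object; "force" is the grip in N (left out, the last holds). Time passes only in rows, so rows that repeat a pose let the fingers close. It gives the time, the measured TCP pose, the force, the opening and the grip force at its end, in the units of the state.
- read_state(): the state, without advancing time (a new reading comes with each control period).
- read_camera(name): name is "scene" or "top" or "wrist"; returns (picture, depth): 400x640x3 uint8, red, green, blue; 400x640 float32, m along the optical axis (not along the pixel's ray), 0 where there is no reading.
- camera_params(name): a dict with "fx", "fy", "cx", "cy" (pixels), "rvec" (rotation vector, rad) and "tvec" (3), from world to camera coordinates, as OpenCV has them. Camera axes: x right, y down, z forward; pixel columns grow to the right and rows downward; lengths in m; the calibration is good to about 2 mm. A picture is of the moment at which its call begins: read the wrist's pose just before it. camera_params takes no time and is no camera call; for the wrist camera it gives the pose at the moment of the call.
- close_job(): hands the job in; it is judged then, once.
The state is a dict: "t": time; "q": joint angles; "dq": joint speeds; "joint_torque": joint torques, N m; "tool_pos": TCP position; "orientation": TCP orientation; "force": force on the tool from outside, world axes, zero at the start; "wrist_torque": the same for the moment, N m; "opening": finger opening in m; "gripper_force": force on a finger pad.
Only numpy, scipy, OpenCV 4.12 (cv2) and the standard library are available. Lean on these libraries where they do the work, as an engineer would, in place of code of your own. Each camera call takes 0.05 s, during which the arm holds its last target. There are 200 camera calls.

## Task

At the timber counter, first make the sample stand's vacuum foot grip: pump the sprung lever at the end of the stand at least three full strokes, each all the way down and all the way back up. Then take the wide label holder out of the wooden block and push its blade down into the empty slot behind the metal lip, in the gap between the two labels already there, with its paper label facing out over the lip like theirs, until its shoulders sit fully down on the slot's rim against the spring in the slot. Hold it there: the program finishes while the gripper still holds the holder pressed home (it springs up if let go), with the lever up and the other things on the counter left where they were.

Things in the scene. Friction and masses are not known exactly. Their poses are not given: they have to be found in the camera images.
- pump_lever (a joint): pump lever of the vacuum foot, rad: 0 = fully up (where its spring returns it), 0.55 = bottom stop; a full stroke passes 0.45 and comes back below 0.08. Hinge axis parallel to the stand's y. The lever's force at the pad is about 6.5 N at the top to 14.5 N at the bottom
- lever_pad (a point): point on the upper face of the black flat lever pad, to press on; pad 66 mm long, 30 wide, 12 thick; the point is 25 mm from its free end, mid-width. From the hinge it is 110 mm along the lever and 6 mm above the lever's centre line: about 128 mm above the counter with the lever up, 70 mm at the bottom stop, where it is also about 14 mm farther to the stand's +x
- lever_hinge (a point): the lever's hinge, fixed on the stand 115 mm to -x and 195 mm to +y of the slot's middle, 75 mm above the counter; axes as the stand's. The lever points to the stand's +x from here, raised 0.45 rad above level at joint 0, 0.10 rad below level at joint 0.55
- stand: wooden sample stand, fixed, 80 mm high, 300 wide (y), 160 deep; origin on the counter right below the middle of the empty slot. +x points out over the lip (away from the robot), y along the slot, z up; shelf board on the -x side. Two holders like the loose one are fixed 108 mm either side of the slot's middle, standing 48 mm above the shelf. Pump lever beside its +y end
- slot (a point): middle of the mouth of the empty slot, level with the shelf top, 80 mm above the counter; axes as the stand's. Slot 100 mm long (y), 10 mm wide (x), between shelf and a 3 mm aluminium lip on the +x side; mouth flared to about 22 mm over its top 6 mm. A sprung strip 16 mm below the mouth meets the blade while the shoulders are still 8 mm above the rim
- slot_spring (a joint): sprung strip in the slot, m: 0 = up, 0.008 = holder fully home (stop at 0.012). Pushes up with 4 N at 0 and 9 N at 0.008
- holder_center (a point): centre (half-way up) of the wide grey label holder, 60 g, 72 mm high, z up, +x its paper label side. From below: blade 6 mm thick (x), 70 wide (y), 24 high; shoulder strip 28 (x) x 74 x 6 high; plate 10 thick (x), 74 wide, 42 high, to be gripped across its thickness. Starts upright in either slot of the block, label roughly towards world +x
- holder_shoulder (a point): middle of the underside of the holder's shoulder strip (12 mm below its centre), axes as the holder's: at the slot point when fully home
- holder_label (a point): middle of the paper label on the holder's +x face, 16 mm above and 5 mm in front of its centre
- block: wooden block, fixed, 70 x 210 x 36 mm, with two slots through it along its y, their middles 52 mm either side of its centre, 10 mm wide, 78 mm long; origin at the centre of its underside. The holder's and divider's shoulders rest on its top
- divider: narrow grey shelf divider, 38 mm wide and 90 mm high, without a label, in the block's other slot; origin at its lower edge; leave it
- sample_a: dark wood sample 50 x 90 x 24 mm on the stand's shelf, origin under its centre; leave it
- sample_b: wood sample 45 x 70 x 30 mm on the stand's shelf, origin under its centre; leave it
- beam_block: beam end 70 x 70 x 100 mm, on the counter, origin under its centre; leave it
- offcut: dark offcut 60 x 130 x 35 mm on the counter, origin under its centre; leave it
- mug: white mug 76 mm wide, 90 mm high, origin under its centre; leave it
- oil_tin: tin 64 mm wide, 110 mm high, origin under its centre; leave it
- brush: brush lying on the counter; leave it
Mind the look-alikes: they are no part of the job. Leave any orange or purple look-alike of the part that bears holder_center alone.

How it is judged:
By the outcome, as a careful person would: the job done as asked, in the order asked, and still so for the second after the job is handed in, while the arm keeps its last pose, push and grip.
It also fails if it takes over 61 s, if anything falls off the work surface, if the arm or the gripper's body presses on something with over 40 N, if the wrist force passes 120 N, or if a joint passes its speed limit or range.

## Working session

There is one attempt and no reset: what is moved stays moved. The work goes in short steps, Python scripts to look and compute and a tool call to move; the robot and the scene stay as the last step left them, time stands still between calls to the robot, and variables do not carry over. Pictures are saved under pics/ and viewed, at most 10 in all, crops included, and the job is handed in when it is done.

Besides the shell and the picture viewer there is one more tool, called after "Call:" by a JSON object that holds its "method" and its "body". servo_tool: Moves the arm, as the interface text tells. Its arguments: {"type":"object","properties":{"increments":{"type":"array"},"force":{"type":"number"}},"required":["increments"]}

```bash
mkdir -p pics
cat > h.py <<'E'
import numpy as np, cv2
from plant import read_state, read_camera, camera_params
def cloud(name):
    p=camera_params(name); im,d=read_camera(name)
    R=cv2.Rodrigues(np.array(p["rvec"],float))[0]; t=np.array(p["tvec"],float).ravel()
    v,u=np.mgrid[0:400,0:640]
    c=np.stack([(u-p["cx"])/p["fx"]*d,(v-p["cy"])/p["fy"]*d,d],-1)
    W=(c-t)@R
    W[d==0]=np.nan
    return im,W
def save(im,n): cv2.imwrite("pics/"+n,im[:,:,::-1])
E
python3 - <<'E'
from h import *
for n in("scene","top"):
    im,W=cloud(n); np.savez(n+".npz",im=im,W=W); save(im,n+".png")
s=read_state(); print(s["t"],s["tool_pos"],s["orientation"])
E
```

```text
0.1 [0.22731974 0.55505083 0.40381779] [-6.06779433e-01 -3.08197222e+00  2.44651392e-03]
```

View pics/scene.png

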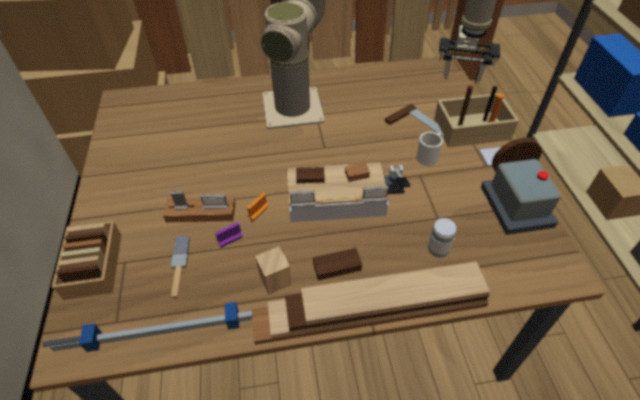

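View pics/top.png

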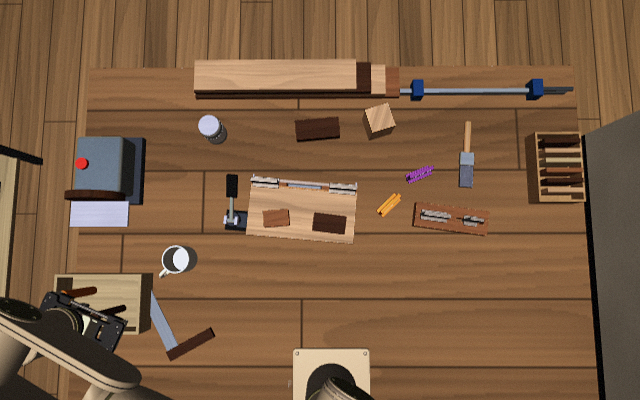

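Top view: the loose grey wide holder is at (436,215) in the block. It could be confused with the narrow divider (473,221), the orange (388,205) and purple (420,174) look-alikes, or the two fixed holders at (265,183) and (343,188). By description I choose (436,215). The lever pad is at (232,186), and the empty slot is around (304,185). Next is a close crop plus measurements.

Run:
```python
from h import *
T=np.load("top.npz"); im,W=T["im"],T["W"]
a=cv2.resize(im[150:260,370:500],None,fx=4,fy=4,interpolation=cv2.INTER_CUBIC)[:, :390]
S=np.load("scene.npz")
a=cv2.resize(im[165:255,210:500],(800,248),interpolation=cv2.INTER_CUBIC)
b=cv2.resize(S["im"][155:230,150:420],(800,222),interpolation=cv2.INTER_CUBIC)
save(np.vstack([a,b]),"crop.png")
def box(m,l):
    P=W[m]; r=cv2.minAreaRect(P[:,:2].astype(np.float32)*1000); print(l,m.sum(),np.round(r[0],1),np.round(r[1],1),round(r[2],2),"zmed",np.round(np.median(P[:,2]),4), "c",P.mean(0).round(4))
z=W[...,2]
def reg(u0,u1,v0,v1,z0,z1):
    m=np.zeros(z.shape,bool); m[v0:v1,u0:u1]=True
    return m&(z>z0)&(z<z1)
box(reg(243,362,170,248,.073,.087),"shelf")
box(reg(405,495,195,240,.030,.042),"block")
box(reg(412,455,200,232,.060,.12),"holder top")
box(reg(456,492,200,235,.05,.12),"divider top")
box(reg(245,285,170,195,.11,.14),"fixL")
box(reg(325,362,170,200,.11,.14),"fixR")
box(reg(222,243,170,205,.10,.16),"pad")
box(reg(222,243,170,240,.04,.16),"lever")
for n,uv in {"pad":(232,186),"padfar":(232,177)}.items(): print(n,W[uv[1],uv[0]].round(4))
```

```text
shelf 4634 [498.6  81. ] [300.2 172.4] 84.84 zmed 0.0795 c [0.4928 0.0842 0.0796]
block 1396 [ 471.7 -347.1] [211.6  70.3] 82.02 zmed 0.0357 c [ 0.4709 -0.3475  0.0359]
holder top 125 [ 479.2 -295.2] [74.6 11.1] 82.0 zmed 0.0827 c [ 0.4785 -0.2935  0.0809]
divider top 83 [ 463.1 -396.6] [38.3 10.6] 82.45 zmed 0.0989 c [ 0.4638 -0.3943  0.0874]
fixL 121 [572.2 182.6] [74.4 11.6] 84.98 zmed 0.1267 c [0.571  0.1818 0.1255]
fixR 124 [552.7 -32.2] [73.5 10.8] 85.14 zmed 0.1265 c [ 0.5517 -0.0327  0.1256]
pad 298 [548.2 271.4] [30.4 80.1] 85.51 zmed 0.1234 c [0.5524 0.2711 0.1227]
lever 546 [518.2 268.5] [ 46.2 137.7] 82.35 zmed 0.107 c [0.5164 0.2731 0.1017]
pad [0.5558 0.2685 0.1257]
padfar [0.5789 0.2668 0.1369]
```

View pics/crop.png

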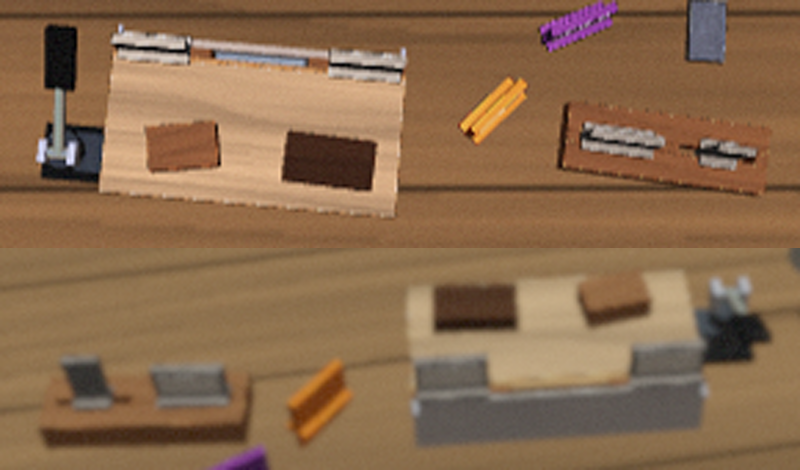

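The crop confirms it: the grey wide holder is the left one in the block, about (620,140) in the crop's top half, with the narrower divider at about (727,153). The orange and purple look-alikes lie on the counter. The slot gap is between the two fixed holders, and the lever pad is at (60,57).

```bash
cat >> h.py <<'E'
from scipy.spatial.transform import Rotation as Ro
yaw=-0.0905
SL=np.array([.5625,.0752,.080]); RS=Ro.from_euler("z",yaw)
def S(x,y,z): return SL+RS.apply([x,y,z-.080])   # stand xy, counter z
def rel(tip,ang,L=.186,tilt=None):
    """slide/dr from the measured pose; tip = wanted world point L ahead of TCP, ang = world angle of tool y"""
    s=read_state(); R0=Ro.from_rotvec(s["orientation"]); p0=np.array(s["tool_pos"])
    y=np.array([np.cos(ang),np.sin(ang),0]); z=np.array([0,0,-1.]); x=np.cross(y,z)
    R=Ro.from_matrix(np.c_[x,y,z]); p=np.array(tip)-L*z
    print("t",round(s["t"],2),"slide",(R0.inv().apply(p-p0)*1000).round(1),"dr",(R0.inv()*R).as_rotvec().round(4),"F",np.round(s["force"],1),"open",round(s["opening"],4))
E
python3 - <<'E'
from h import *
print(S(-.115+.0964,.195,.128),S(-.115+.110,.195,.07))
rel(S(-.115+.0964,.195,.150),np.pi/2+yaw)
E
```

```text
[0.56159954 0.271083   0.128     ] [0.57514388 0.26985388 0.07      ]
t 0.1 slide [-417. -136.   68.] dr [-0.0016 -0.0004 -0.2983] F [ 0.  -0.8  0.2] open 0.0928
```

Call:
{"method": "servo_tool", "body": {"increments": [{"slide": [-417, -136, 0], "dr": [0, 0, -0.298], "jaw": 1}, {"slide": [-417, -136, 0], "dr": [0, 0, -0.298], "jaw": 1}, {"slide": [-417, -136, 0], "dr": [0, 0, -0.298], "jaw": 1}, {"slide": [-417, -136, 0], "dr": [0, 0, -0.298], "jaw": 1}, {"slide": [-417, -136, 0], "dr": [0, 0, -0.298], "jaw": 1}, {"slide": [-417, -136, 0], "dr": [0, 0, -0.298], "jaw": 1}, {"slide": [-417, -136, 0], "dr": [0, 0, -0.298], "jaw": 1}, {"slide": [-417, -136, 0], "dr": [0, 0, -0.298], "jaw": 1}, {"slide": [-417, -136, 0], "dr": [0, 0, -0.298], "jaw": 1}, {"slide": [-417, -136, 0], "dr": [0, 0, -0.298], "jaw": 1}, {"slide": [-417, -136, 40], "dr": [0, 0, -0.298], "jaw": 1}, {"slide": [-417, -136, 60], "dr": [0, 0, -0.298], "jaw": 1}, {"slide": [-417, -136, 60], "dr": [0, 0, -0.298], "jaw": 1}, {"slide": [-417, -136, 60], "dr": [0, 0, -0.298], "jaw": 1}, {"slide": [-417, -136, 60], "dr": [0, 0, -0.298], "jaw": 1}]}}

```text
t: 1.6
tool_pos: [0.562, 0.2719, 0.3467]
orientation: [0.142, 3.136, 0.002]
force: [-0.6, -0.2, 0.3]
opening: 0.0003
gripper_force: 0.0
```

Run:
```python
from h import *
rel(S(-.115+.0964,.195,.128),np.pi/2+yaw)
rel(S(-.115+.110,.195,.0715),np.pi/2+yaw)
im,W=cloud("scene"); 
save(cv2.resize(im[110:240,330:460],None,fx=4,fy=4,interpolation=cv2.INTER_CUBIC),"s2.png")
```

```text
t 1.6 slide [ 0.4 -0.9 32.7] dr [0.0012 0.0023 0.0002] F [-0.6 -0.2  0.3] open 0.0003
t 1.6 slide [-13.1  -0.9  89.3] dr [0.0012 0.0023 0.0002] F [-0.6 -0.2  0.3] open 0.0003
```

View pics/s2.png

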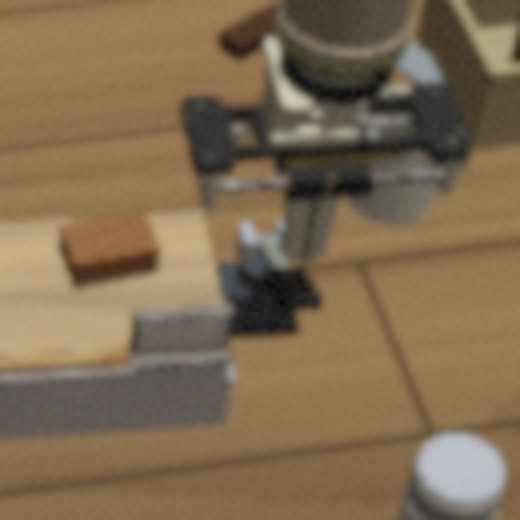

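The closed fingers, at (310,240) in this crop, hang above the black pad at (295,285). I'll do a first stroke along the pad's arc and check the force at the bottom.

Call:
{"method": "servo_tool", "body": {"increments": [{"slide": [0, 0, 20], "dr": [0, 0, 0], "jaw": 1}, {"slide": [0, 0, 32], "dr": [0, 0, 0], "jaw": 1}, {"slide": [-4, 0, 45], "dr": [0, 0, 0], "jaw": 1}, {"slide": [-8, 0, 60], "dr": [0, 0, 0], "jaw": 1}, {"slide": [-11, 0, 72], "dr": [0, 0, 0], "jaw": 1}, {"slide": [-13, 0, 82], "dr": [0, 0, 0], "jaw": 1}, {"slide": [-13, 0, 88], "dr": [0, 0, 0], "jaw": 1}, {"slide": [-13, 0, 88], "dr": [0, 0, 0], "jaw": 1}, {"slide": [-13, 0, 88], "dr": [0, 0, 0], "jaw": 1}]}}

```text
t: 2.55
tool_pos: [0.5748, 0.2707, 0.2591]
orientation: [0.142, 3.138, 0.001]
force: [-7.3, -1.5, 14.4]
opening: 0.0009
gripper_force: 6.9
```

Run:
```python
from h import *
rel(S(-.115+.110,.195,.070),np.pi/2+yaw)
im,W=cloud("top")
m=np.zeros((400,640),bool); m[165:215,215:245]=True
m&=(im.max(-1)<60)&(W[...,2]>.05)&(W[...,2]<.16)
P=W[m]; q=RS.inv().apply(P-SL)+[.115,-.195,.080]
print(m.sum()); 
for x in q[(abs(q[:,1])<.018)][::6]: print(x.round(3),end=" ")
save(cv2.resize(im[150:250,200:300],None,fx=4,fy=4,interpolation=cv2.INTER_CUBIC),"t2.png")
```

```text
t 2.55 slide [-0.4 -0.8  3.1] dr [0.0009 0.0005 0.0001] F [-7.3 -1.5 14.4] open 0.0009
17
[0.08  0.012 0.072] [0.074 0.011 0.074] [ 0.047 -0.007  0.075]
```

View pics/t2.png

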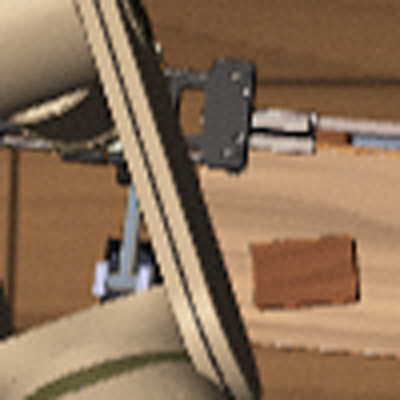

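The pad is nearly level (z≈0.073) with 14.4 N on it, so it's close to the stop. I'll press slightly deeper to feel the stop, then return fully.

Call:
{"method": "servo_tool", "body": {"increments": [{"slide": [0, 0, 2], "dr": [0, 0, 0], "jaw": 1}, {"slide": [0, 0, 3], "dr": [0, 0, 0], "jaw": 1}, {"slide": [0, 0, 3], "dr": [0, 0, 0], "jaw": 1}]}}

```text
t: 2.9
tool_pos: [0.5748, 0.2707, 0.257]
orientation: [0.142, 3.137, 0.002]
force: [-9.4, -2.2, 18.1]
opening: 0.0003
gripper_force: 8.5
```

Call:
{"method": "servo_tool", "body": {"increments": [{"slide": [1, 0, -10], "dr": [0, 0, 0], "jaw": 1}, {"slide": [4, 0, -25], "dr": [0, 0, 0], "jaw": 1}, {"slide": [9, 0, -45], "dr": [0, 0, 0], "jaw": 1}, {"slide": [13, 0, -65], "dr": [0, 0, 0], "jaw": 1}, {"slide": [13, 0, -70], "dr": [0, 0, 0], "jaw": 1}, {"slide": [13, 0, -70], "dr": [0, 0, 0], "jaw": 1}, {"slide": [13, 0, -70], "dr": [0, 0, 0], "jaw": 1}]}}

```text
t: 3.6
tool_pos: [0.5617, 0.2712, 0.3226]
orientation: [-0.143, -3.137, 0.001]
force: [0.3, 0.8, 0.4]
opening: 0.0003
gripper_force: 0.0
```

Run:
```python
from h import *
rel(S(-.115+.110,.195,.070),np.pi/2+yaw)
im,W=cloud("scene")
q=RS.inv().apply((W-SL).reshape(-1,3))+[.115,-.195,.080]
m=(im.reshape(-1,3).max(-1)<70)&(abs(q[:,1])<.02)&(q[:,0]>.06)&(q[:,0]<.15)&(q[:,2]>.06)&(q[:,2]<.15)
print(m.sum()); 
for x in q[m][::12]: print(x.round(3),end=" ")
```

```text
t 3.6 slide [-13.6  -0.   66.6] dr [-0.0006 -0.001  -0.0004] F [0.3 0.8 0.4] open 0.0003
82
[ 0.066 -0.011  0.11 ] [ 0.086 -0.013  0.118] [ 0.099 -0.01   0.126] [ 0.107 -0.006  0.131] [ 0.112 -0.001  0.132] [0.122 0.002 0.138] [ 0.118 -0.014  0.126]
```

At the stop the force is 18 N, and on release the pad goes back to z≈0.126–0.13, fully up. Three more full strokes.

Call:
{"method": "servo_tool", "body": {"increments": [{"slide": [-2, 0, 15], "dr": [0, 0, 0], "jaw": 1}, {"slide": [-5, 0, 30], "dr": [0, 0, 0], "jaw": 1}, {"slide": [-9, 0, 45], "dr": [0, 0, 0], "jaw": 1}, {"slide": [-12, 0, 60], "dr": [0, 0, 0], "jaw": 1}, {"slide": [-13, 0, 70], "dr": [0, 0, 0], "jaw": 1}, {"slide": [-13, 0, 70], "dr": [0, 0, 0], "jaw": 1}, {"slide": [-13, 0, 70], "dr": [0, 0, 0], "jaw": 1}]}}

```text
t: 4.35
tool_pos: [0.5745, 0.2707, 0.2566]
orientation: [-0.142, -3.138, -0.001]
force: [-16.0, -2.6, 33.2]
opening: 0.0007
gripper_force: 15.3
```

Call:
{"method": "servo_tool", "body": {"increments": [{"slide": [1, 0, -15], "dr": [0, 0, 0], "jaw": 1}, {"slide": [6, 0, -35], "dr": [0, 0, 0], "jaw": 1}, {"slide": [13, 0, -60], "dr": [0, 0, 0], "jaw": 1}, {"slide": [13, 0, -70], "dr": [0, 0, 0], "jaw": 1}, {"slide": [13, 0, -70], "dr": [0, 0, 0], "jaw": 1}, {"slide": [13, 0, -70], "dr": [0, 0, 0], "jaw": 1}, {"slide": [11, 0, -55], "dr": [0, 0, 0], "jaw": 1}, {"slide": [8, 0, -40], "dr": [0, 0, 0], "jaw": 1}, {"slide": [4, 0, -25], "dr": [0, 0, 0], "jaw": 1}, {"slide": [1, 0, -10], "dr": [0, 0, 0], "jaw": 1}, {"slide": [0, 0, 0], "dr": [0, 0, 0], "jaw": 1}, {"slide": [0, 0, 0], "dr": [0, 0, 0], "jaw": 1}, {"slide": [0, 0, 0], "dr": [0, 0, 0], "jaw": 1}]}}

```text
t: 5.65
tool_pos: [0.5743, 0.2706, 0.2565]
orientation: [-0.142, -3.137, -0.001]
force: [-19.1, -4.1, 37.5]
opening: 0.0005
gripper_force: 18.0
```

Call:
{"method": "servo_tool", "body": {"increments": [{"slide": [1, 0, -15], "dr": [0, 0, 0], "jaw": 1}, {"slide": [6, 0, -35], "dr": [0, 0, 0], "jaw": 1}, {"slide": [13, 0, -60], "dr": [0, 0, 0], "jaw": 1}, {"slide": [13, 0, -70], "dr": [0, 0, 0], "jaw": 1}, {"slide": [13, 0, -70], "dr": [0, 0, 0], "jaw": 1}, {"slide": [13, 0, -70], "dr": [0, 0, 0], "jaw": 1}, {"slide": [11, 0, -55], "dr": [0, 0, 0], "jaw": 1}, {"slide": [8, 0, -40], "dr": [0, 0, 0], "jaw": 1}, {"slide": [4, 0, -25], "dr": [0, 0, 0], "jaw": 1}, {"slide": [1, 0, -10], "dr": [0, 0, 0], "jaw": 1}, {"slide": [0, 0, 0], "dr": [0, 0, 0], "jaw": 1}, {"slide": [0, 0, 0], "dr": [0, 0, 0], "jaw": 1}, {"slide": [0, 0, 0], "dr": [0, 0, 0], "jaw": 1}]}}

```text
t: 6.95
tool_pos: [0.5747, 0.2706, 0.2565]
orientation: [-0.142, -3.138, -0.001]
force: [-15.9, -3.3, 35.5]
opening: 0.0007
gripper_force: 16.8
```

Call:
{"method": "servo_tool", "body": {"increments": [{"slide": [1, 0, -15], "dr": [0, 0, 0], "jaw": 1}, {"slide": [6, 0, -35], "dr": [0, 0, 0], "jaw": 1}, {"slide": [13, 0, -60], "dr": [0, 0, 0], "jaw": 1}, {"slide": [13, 0, -100], "dr": [0, 0, 0], "jaw": 1}, {"slide": [13, 0, -140], "dr": [0, 0, 0], "jaw": 1}, {"slide": [13, 0, -160], "dr": [0, 0, 0], "jaw": 1}, {"slide": [13, 0, -160], "dr": [0, 0, 0], "jaw": 1}]}}

```text
t: 7.65
tool_pos: [0.5627, 0.2714, 0.4158]
orientation: [0.143, 3.134, 0.003]
force: [0.4, 0.7, 0.2]
opening: 0.0003
gripper_force: 0.0
```

Run:
```python
from h import *
im,W=cloud("scene")
q=RS.inv().apply((W-SL).reshape(-1,3))+[.115,-.195,.080]
m=(im.reshape(-1,3).max(-1)<70)&(abs(q[:,1])<.02)&(q[:,0]>.06)&(q[:,0]<.15)&(q[:,2]>.06)&(q[:,2]<.15)
print(m.sum(), np.polyfit(q[m][:,0],q[m][:,2],1))
h=np.array([.479,-.2953,.048])
# wide view above holder: grasp point 110 mm above; tool y along world -8 deg
for a in(-.141,np.pi-.141): rel(h+[0,0,.11],a,L=.167)
print(read_state()["q"])
```

```text
93 [0.43330828 0.08196233]
t 7.7 slide [  31.4 -571.8   87.9] dr [7.0000e-04 3.0000e-04 1.6208e+00] F [ 0.5 -1.2 -0.8] open 0.0008
t 7.7 slide [  31.4 -571.8   87.9] dr [-3.0000e-04  7.0000e-04 -1.5208e+00] F [ 0.5 -1.2 -0.8] open 0.0008
[ 3.67485686e-01  1.91965850e-01  1.40488358e+00 -1.07343809e-04
  1.54409118e+00 -1.11230726e+00]
```

Four full strokes are done and the lever is back up. Now I move above the holder, open the jaws and turn.

Call:
{"method": "servo_tool", "body": {"increments": [{"slide": [31, -572, 0], "dr": [0, 0, 1.62], "jaw": 0}, {"slide": [31, -572, 0], "dr": [0, 0, 1.62], "jaw": 0}, {"slide": [31, -572, 0], "dr": [0, 0, 1.62], "jaw": 0}, {"slide": [31, -572, 0], "dr": [0, 0, 1.62], "jaw": 0}, {"slide": [31, -572, 0], "dr": [0, 0, 1.62], "jaw": 0}, {"slide": [31, -572, 0], "dr": [0, 0, 1.62], "jaw": 0}, {"slide": [31, -572, 0], "dr": [0, 0, 1.62], "jaw": 0}, {"slide": [31, -572, 0], "dr": [0, 0, 1.62], "jaw": 0}, {"slide": [31, -572, 0], "dr": [0, 0, 1.62], "jaw": 0}, {"slide": [31, -572, 0], "dr": [0, 0, 1.62], "jaw": 0}, {"slide": [31, -572, 0], "dr": [0, 0, 1.62], "jaw": 0}, {"slide": [31, -572, 0], "dr": [0, 0, 1.62], "jaw": 0}, {"slide": [31, -572, 40], "dr": [0, 0, 1.62], "jaw": 0}, {"slide": [31, -572, 60], "dr": [0, 0, 1.62], "jaw": 0}, {"slide": [31, -572, 60], "dr": [0, 0, 1.62], "jaw": 0}, {"slide": [31, -572, 60], "dr": [0, 0, 1.62], "jaw": 0}]}}

```text
t: 9.3
tool_pos: [0.4785, -0.2952, 0.3514]
orientation: [-2.368, -2.058, 0.001]
force: [0.5, -0.3, 0.4]
opening: 0.0928
gripper_force: 0.0
```

Run:
```python
from h import *
h=np.array([.479,-.2953,.064])
rel(h,-.141,L=.167)
im,W=cloud("wrist"); np.savez("w.npz",im=im,W=W)
save(im,"w1.png")
z=W[...,2]; m=(z>.068)&(z<.092)&(np.hypot(W[...,0]-h[0],W[...,1]-h[1])<.05)
P=W[m]; print(m.sum(),cv2.minAreaRect(P[:,:2].astype(np.float32)*1000),P[:,2].max())
m=(z>.028)&(z<.042)&(np.hypot(W[...,0]-.47,W[...,1]+.347)<.13); P=W[m]
print(m.sum(),cv2.minAreaRect(P[:,:2].astype(np.float32)*1000))
```

```text
t 9.3 slide [ -0.3   0.9 120.4] dr [-0.0038 -0.0021  0.001 ] F [ 0.5 -0.3  0.4] open 0.0928
1335 ((482.4765319824219, -296.3448791503906), (73.95069122314453, 10.245081901550293), 82.01031494140625) 0.08769133452030983
9938 ((476.8981628417969, -331.5524597167969), (176.90008544921875, 70.13182830810547), 82.02196502685547)
```

View pics/w1.png

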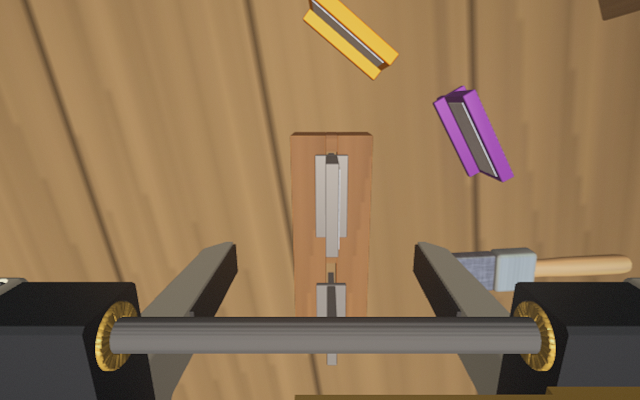

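The wrist view shows the wide grey holder centred at (331,200), label side to the right (world +x), between the open fingers. The divider is below it at (330,300), and the orange and purple look-alikes are clear. Descending and gripping.

Call:
{"method": "servo_tool", "body": {"increments": [{"slide": [-1, 2.5, 40], "dr": [-0.004, -0.002, 0], "jaw": 0}, {"slide": [-1, 2.5, 80], "dr": [-0.004, -0.002, 0], "jaw": 0}, {"slide": [-1, 2.5, 105], "dr": [-0.004, -0.002, 0], "jaw": 0}, {"slide": [-1, 2.5, 120], "dr": [-0.004, -0.002, 0], "jaw": 0}, {"slide": [-1, 2.5, 120], "dr": [-0.004, -0.002, 0], "jaw": 0}, {"slide": [-1, 2.5, 120], "dr": [-0.004, -0.002, 0], "jaw": 0}]}}

```text
t: 9.95
tool_pos: [0.4821, -0.2972, 0.2354]
orientation: [2.366, 2.057, 0.003]
force: [0.2, -0.2, 0.1]
opening: 0.093
gripper_force: 0.0
```

Call:
{"method": "servo_tool", "body": {"increments": [{"slide": [0, 0, 0], "dr": [0, 0, 0], "jaw": 0.5}, {"slide": [0, 0, 0], "dr": [0, 0, 0], "jaw": 0.75}, {"slide": [0, 0, 0], "dr": [0, 0, 0], "jaw": 1}, {"slide": [0, 0, 0], "dr": [0, 0, 0], "jaw": 1}, {"slide": [0, 0, 0], "dr": [0, 0, 0], "jaw": 1}, {"slide": [0, 0, 0], "dr": [0, 0, 0], "jaw": 1}, {"slide": [0, 0, 0], "dr": [0, 0, 0], "jaw": 1}, {"slide": [0, 0, 0], "dr": [0, 0, 0], "jaw": 1}], "force": 10}}

```text
t: 10.75
tool_pos: [0.4813, -0.2969, 0.2337]
orientation: [2.368, 2.058, 0.002]
force: [-0.1, 0.5, -0.8]
opening: 0.0334
gripper_force: 0.0
```

Call:
{"method": "servo_tool", "body": {"increments": [{"slide": [0, 0, 0], "dr": [0, 0, 0], "jaw": 1}, {"slide": [0, 0, 0], "dr": [0, 0, 0], "jaw": 1}, {"slide": [0, 0, 0], "dr": [0, 0, 0], "jaw": 1}, {"slide": [0, 0, 0], "dr": [0, 0, 0], "jaw": 1}, {"slide": [0, 0, 0], "dr": [0, 0, 0], "jaw": 1}]}}

```text
t: 11.25
tool_pos: [0.4813, -0.2969, 0.2337]
orientation: [2.368, 2.058, 0.002]
force: [-0.2, 0.8, 0.9]
opening: 0.0101
gripper_force: 10.0
```

Call:
{"method": "servo_tool", "body": {"increments": [{"slide": [0, 0, 0], "dr": [0, 0, 0], "jaw": 1}, {"slide": [0, 0, 0], "dr": [0, 0, 0], "jaw": 1}, {"slide": [0, 0, 0], "dr": [0, 0, 0], "jaw": 1}], "force": 45}}

```text
t: 11.55
tool_pos: [0.4813, -0.2969, 0.2337]
orientation: [2.368, 2.058, 0.002]
force: [0.4, -0.4, -0.3]
opening: 0.0097
gripper_force: 45.0
```

Gripped: opening 9.7 mm, 45 N. Lifting and carrying to above the slot.

Call:
{"method": "servo_tool", "body": {"increments": [{"slide": [0, 0, -10], "dr": [0, 0, 0], "jaw": 1}, {"slide": [0, 0, -25], "dr": [0, 0, 0], "jaw": 1}, {"slide": [0, 0, -50], "dr": [0, 0, 0], "jaw": 1}, {"slide": [0, 0, -90], "dr": [0, 0, 0], "jaw": 1}, {"slide": [0, 0, -130], "dr": [0, 0, 0], "jaw": 1}, {"slide": [0, 0, -150], "dr": [0, 0, 0], "jaw": 1}, {"slide": [0, 0, -150], "dr": [0, 0, 0], "jaw": 1}, {"slide": [0, 0, -150], "dr": [0, 0, 0], "jaw": 1}]}}

```text
t: 12.35
tool_pos: [0.4808, -0.2965, 0.3845]
orientation: [2.367, 2.057, 0.002]
force: [0.8, 0.7, -1.5]
opening: 0.0098
gripper_force: 45.0
```

Run:
```python
from h import *
rel(SL+[.001,0,.065],yaw,L=.1977)
```

```text
t 12.35 slide [379.7  29.8  40.9] dr [ 0.0053  0.0029 -0.0495] F [ 0.8  0.7 -1.5] open 0.0098
```

Call:
{"method": "servo_tool", "body": {"increments": [{"slide": [15, 1, 0], "dr": [0, 0, 0], "jaw": 1}, {"slide": [45, 3, 0], "dr": [0, 0, 0], "jaw": 1}, {"slide": [80, 6, 0], "dr": [0, 0, 0], "jaw": 1}, {"slide": [120, 9, 0], "dr": [0, 0, -0.01], "jaw": 1}, {"slide": [160, 12, 0], "dr": [0, 0, -0.02], "jaw": 1}, {"slide": [200, 15, 0], "dr": [0, 0, -0.03], "jaw": 1}, {"slide": [240, 18, 0], "dr": [0, 0, -0.04], "jaw": 1}, {"slide": [280, 22, 0], "dr": [0.003, 0.002, -0.05], "jaw": 1}, {"slide": [320, 25, 0], "dr": [0.005, 0.003, -0.05], "jaw": 1}, {"slide": [350, 28, 0], "dr": [0.005, 0.003, -0.05], "jaw": 1}, {"slide": [370, 30, 0], "dr": [0.005, 0.003, -0.05], "jaw": 1}, {"slide": [380, 30, 20], "dr": [0.005, 0.003, -0.05], "jaw": 1}, {"slide": [380, 30, 35], "dr": [0.005, 0.003, -0.05], "jaw": 1}, {"slide": [380, 30, 35], "dr": [0.005, 0.003, -0.05], "jaw": 1}, {"slide": [380, 30, 35], "dr": [0.005, 0.003, -0.05], "jaw": 1}]}}

```text
t: 13.85
tool_pos: [0.563, 0.0752, 0.3468]
orientation: [-2.317, -2.117, 0.004]
force: [-0.8, 0.1, 0.1]
opening: 0.0096
gripper_force: 45.0
```

Run:
```python
from h import *
rel(SL+[.001,0,0],yaw,L=.1977)
im,W=cloud("wrist"); save(im,"w2.png"); np.savez("w.npz",im=im,W=W)
q=RS.inv().apply((W-SL).reshape(-1,3)).reshape(W.shape)
def b(l,x,y,z):
    m=np.ones(q.shape[:2],bool)
    for i,r in enumerate((x,y,z)): m&=(q[...,i]>r[0])&(q[...,i]<r[1])
    P=q[m]*1000
    if len(P)<5: print(l,len(P)); return
    r=cv2.minAreaRect(P[:,:2].astype(np.float32)); print(l,len(P),np.round(r[0],1),np.round(r[1],1),round(r[2],2),"z",np.percentile(P[:,2],[2,50,98]).round(1))
b("fix+",(-.03,.03),(.065,.15),(.040,.053))
b("fix-",(-.03,.03),(-.15,-.065),(.040,.053))
b("held",(-.03,.03),(-.055,.055),(.08,.130))
b("heldtop",(-.03,.03),(-.055,.055),(.105,.130))
b("heldall",(-.03,.03),(-.055,.055),(.03,.130))
b("shelf",(-.07,-.03),(-.06,.06),(-.01,.01))
```

```text
t 13.85 slide [ 0.1  0.8 69.1] dr [-0.0039 -0.0003  0.0001] F [-0.8  0.1  0.1] open 0.0096
fix+ 2254 [  2.6 100. ] [58.8 10.3] 89.82 z [44.7 49.7 51.1]
fix- 476 [   2.4 -107.8] [10.2 38.2] 0.3 z [44.9 49.5 50.8]
held 6011 [-2.7  1.7] [72.4 39. ] 69.3 z [ 86.  118.3 127.2]
heldtop 4789 [-2.8  1.6] [72.2 39. ] 69.3 z [106.2 118.7 127.9]
heldall 7849 [1.1 2.5] [40.5 75.8] 14.3 z [ 75.4 114.5 126.2]
shelf 7887 [-50.   0.] [ 40.  119.9] 0.0 z [0.3 1.7 3.1]
```

View pics/w2.png

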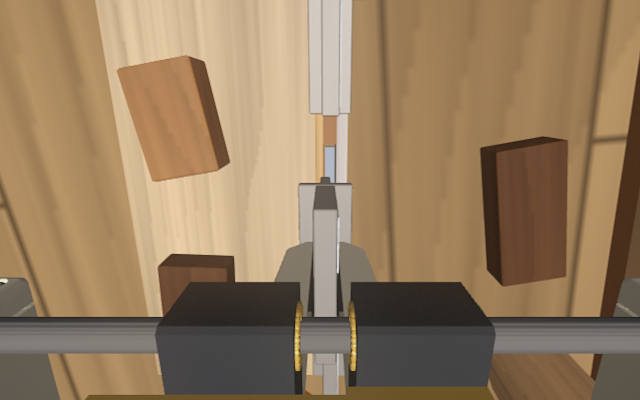

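The held holder is at (325,200–320), above the slot (blue spring strip at (330,165)). The fixed +y holder is at (330,60). I'll measure the lateral offset between held and fixed plates in this same picture.

Run:
```python
from h import *
W=np.load("w.npz")["W"]
q=RS.inv().apply((W-SL).reshape(-1,3))*1000
def prof(l,z0,z1,ys,xw=9):
    for y in ys:
        m=(q[:,2]>z0)&(q[:,2]<z1)&(abs(q[:,1]-y)<3)&(abs(q[:,0])<xw+8)
        P=q[m]
        if len(P)>5: print(l,y,len(P),"x",P[:,0].min().round(1),P[:,0].max().round(1),"z",np.median(P[:,2]).round(1))
prof("fix",47,53,[75,85,95,105,120])
prof("held",112,125,[5,10,15,20,25,30,34])
prof("hshoulder",70,80,[15,20,25,30,34],16)
prof("shoulderfix",2,10,[75,85,95,105],16)
m=(q[:,2]>112)&(q[:,2]<125)&(abs(q[:,0])<12);print(q[m][:,1].max())
m=(q[:,2]>44)&(q[:,2]<53)&(abs(q[:,0])<12)&(q[:,1]>50);print(q[m][:,1].min())
```

```text
fix 75 197 x -2.6 6.9 z 49.7
fix 85 198 x -2.6 6.8 z 49.7
fix 95 215 x -2.5 6.7 z 49.6
fix 105 224 x -2.5 7.1 z 49.7
fix 120 245 x -2.5 7.0 z 49.8
held 5 415 x -6.7 6.1 z 118.8
held 10 1120 x -17.0 17.0 z 118.7
held 15 331 x -5.1 5.0 z 118.8
held 20 340 x -5.1 5.0 z 118.8
held 25 346 x -5.0 5.3 z 118.9
held 30 375 x -5.4 5.3 z 118.8
held 34 367 x -5.4 5.2 z 118.9
hshoulder 15 272 x -14.7 13.1 z 76.9
hshoulder 20 285 x -14.6 13.4 z 76.8
hshoulder 25 319 x -14.4 13.4 z 76.8
hshoulder 30 350 x -14.3 13.3 z 76.8
hshoulder 34 377 x -14.3 13.2 z 76.9
shoulderfix 75 263 x -24.0 15.7 z 7.5
shoulderfix 85 293 x -23.7 16.1 z 7.4
shoulderfix 95 288 x -24.0 16.1 z 7.4
shoulderfix 105 293 x -23.8 15.8 z 7.5
38.334425503504
70.62069136885923
```

Relative to the fixed holders, the held one needs about +2.6 mm (stand x) and −1.7 mm (stand y), with 69.4 mm of descent to seat. First down to the mouth with those corrections.

Call:
{"method": "servo_tool", "body": {"increments": [{"slide": [-1.7, 1.8, 10], "dr": [-0.004, 0, 0], "jaw": 1}, {"slide": [-1.7, 1.8, 25], "dr": [-0.004, 0, 0], "jaw": 1}, {"slide": [-1.7, 1.8, 35], "dr": [-0.004, 0, 0], "jaw": 1}, {"slide": [-1.7, 1.8, 40], "dr": [-0.004, 0, 0], "jaw": 1}, {"slide": [-1.7, 1.8, 44], "dr": [-0.004, 0, 0], "jaw": 1}, {"slide": [-1.7, 1.8, 48], "dr": [-0.004, 0, 0], "jaw": 1}, {"slide": [-1.7, 1.8, 52], "dr": [-0.004, 0, 0], "jaw": 1}, {"slide": [-1.7, 1.8, 55], "dr": [-0.004, 0, 0], "jaw": 1}, {"slide": [-1.7, 1.8, 55], "dr": [-0.004, 0, 0], "jaw": 1}, {"slide": [-1.7, 1.8, 55], "dr": [-0.004, 0, 0], "jaw": 1}], "force": 55}}

```text
t: 14.9
tool_pos: [0.5653, 0.0737, 0.2932]
orientation: [2.318, 2.118, 0.004]
force: [0.7, 0.5, 0.4]
opening: 0.0098
gripper_force: 55.0
```

```bash
cat > m.py <<'E'
from h import *
rel(SL+[.001,0,0],yaw,L=.1977)
im,W=cloud("wrist"); np.savez("w.npz",im=im,W=W); save(im,"last.png")
q=RS.inv().apply((W-SL).reshape(-1,3))*1000
def med(l,z0,z1,y0,y1,x0=-17,x1=17):
    P=q[(q[:,2]>z0)&(q[:,2]<z1)&(q[:,1]>y0)&(q[:,1]<y1)&(q[:,0]>x0)&(q[:,0]<x1)]
    if len(P)>5: print(l,len(P),"x",P[:,0].min().round(1),P[:,0].max().round(1),"y",P[:,1].min().round(1),P[:,1].max().round(1),"z",np.median(P[:,2]).round(1))
import sys
h=float(sys.argv[1])
med("fixplate",44,54,75,100); med("fixshoulder",4,11,75,100)
med("heldplate",h+44,h+54,15,60); med("heldshoulder",h+4,h+11,15,60)
E
python3 m.py 14.4
```

```text
t 14.9 slide [ 1.3 -2.  15.5] dr [ 0.0032 -0.0009  0.0006] F [0.7 0.5 0.4] open 0.0098
fixplate 1753 x -2.7 7.9 y 75.2 100.0 z 49.6
fixshoulder 1448 x -11.9 16.2 y 75.2 100.0 z 7.7
heldplate 1407 x -1.9 8.8 y 15.0 37.0 z 65.2
heldshoulder 1317 x -10.8 17.0 y 15.0 37.1 z 23.3
```

It's entering freely: no force, 15.6 mm to go, 0.9 mm too far in +x. I correct that and press down.

Call:
{"method": "servo_tool", "body": {"increments": [{"slide": [0, -0.9, 2], "dr": [0, 0, 0], "jaw": 1}, {"slide": [0, -0.9, 5], "dr": [0, 0, 0], "jaw": 1}, {"slide": [0, -0.9, 8], "dr": [0, 0, 0], "jaw": 1}, {"slide": [0, -0.9, 11], "dr": [0, 0, 0], "jaw": 1}, {"slide": [0, -0.9, 14], "dr": [0, 0, 0], "jaw": 1}, {"slide": [0, -0.9, 15], "dr": [0, 0, 0], "jaw": 1}, {"slide": [0, -0.9, 15], "dr": [0, 0, 0], "jaw": 1}, {"slide": [0, -0.9, 15], "dr": [0, 0, 0], "jaw": 1}]}}

```text
t: 15.75
tool_pos: [0.5645, 0.0739, 0.2788]
orientation: [2.318, 2.118, 0.005]
force: [-3.6, -0.3, 7.2]
opening: 0.0099
gripper_force: 55.0
```

```bash
python3 m.py 0.5
```

```text
t 15.75 slide [ 1.2 -1.1  1.1] dr [ 0.0032 -0.001   0.0006] F [-3.6 -0.3  7.2] open 0.0099
fixplate 2178 x -2.8 7.8 y 75.1 100.0 z 49.6
fixshoulder 1673 x -11.9 16.2 y 75.4 100.0 z 7.6
heldplate 1394 x -2.8 8.0 y 15.0 37.2 z 50.7
heldshoulder 1318 x -11.6 16.3 y 15.0 37.2 z 8.8
```

The spring is engaged (7 N) with about 1.2 mm to go, so I press home.

Call:
{"method": "servo_tool", "body": {"increments": [{"slide": [0, -0.3, 1], "dr": [0, 0, 0], "jaw": 1}, {"slide": [0, -0.3, 2], "dr": [0, 0, 0], "jaw": 1}, {"slide": [0, -0.3, 2.5], "dr": [0, 0, 0], "jaw": 1}, {"slide": [0, -0.3, 2.5], "dr": [0, 0, 0], "jaw": 1}, {"slide": [0, -0.3, 2.5], "dr": [0, 0, 0], "jaw": 1}]}}

```text
t: 16.3
tool_pos: [0.5644, 0.0739, 0.2776]
orientation: [2.317, 2.118, 0.005]
force: [-7.0, -0.3, 16.3]
opening: 0.0092
gripper_force: 55.0
```

```bash
python3 m.py 0
```

```text
t 16.3 slide [ 1.2 -1.  -0.1] dr [ 0.004  -0.001   0.0007] F [-7.  -0.3 16.3] open 0.0092
fixplate 2226 x -2.8 7.9 y 75.1 100.0 z 49.6
fixshoulder 1684 x -11.8 16.2 y 75.4 100.0 z 7.7
heldplate 1381 x -2.7 8.0 y 15.0 37.1 z 49.6
heldshoulder 1305 x -11.7 16.4 y 15.0 37.1 z 7.7
```

Seated: held plate and shoulder heights match the fixed holders (49.6 / 7.7), and 16 N exceeds the spring's 9 N. I add a small press margin, ease the side force, then take a final check picture.

Call:
{"method": "servo_tool", "body": {"increments": [{"slide": [0, -0.6, 0.8], "dr": [0, 0, 0], "jaw": 1}, {"slide": [0, -0.6, 0.8], "dr": [0, 0, 0], "jaw": 1}, {"slide": [0, -0.6, 0.8], "dr": [0, 0, 0], "jaw": 1}, {"slide": [0, -0.6, 0.8], "dr": [0, 0, 0], "jaw": 1}, {"slide": [0, -0.6, 0.8], "dr": [0, 0, 0], "jaw": 1}]}}

```text
t: 16.85
tool_pos: [0.5641, 0.0739, 0.2776]
orientation: [2.316, 2.117, 0.007]
force: [-6.9, -0.5, 20.3]
opening: 0.0096
gripper_force: 55.0
```

```bash
python3 m.py 0
python3 - <<'E'
from h import *
im,W=cloud("scene"); save(cv2.resize(im[110:280,150:460],(775,425),interpolation=cv2.INTER_CUBIC),"fin.png")
q=RS.inv().apply((W-SL).reshape(-1,3))+[.115,-.195,.080]
m=(im.reshape(-1,3).max(-1)<70)&(abs(q[:,1])<.02)&(q[:,0]>.06)&(q[:,0]<.15)&(q[:,2]>.06)&(q[:,2]<.15)
print(m.sum(), np.polyfit(q[m][:,0],q[m][:,2],1))
E
```

```text
t 16.85 slide [ 1.2 -0.7 -0.1] dr [ 0.0054 -0.001   0.0007] F [-6.9 -0.5 20.3] open 0.0096
fixplate 2205 x -2.8 7.9 y 75.2 100.0 z 49.6
fixshoulder 1699 x -11.9 16.2 y 75.4 100.0 z 7.7
heldplate 1375 x -2.8 8.0 y 15.0 37.3 z 49.6
heldshoulder 1311 x -11.7 16.3 y 15.0 37.2 z 7.7
94 [0.42314755 0.08282575]
```

View pics/fin.png

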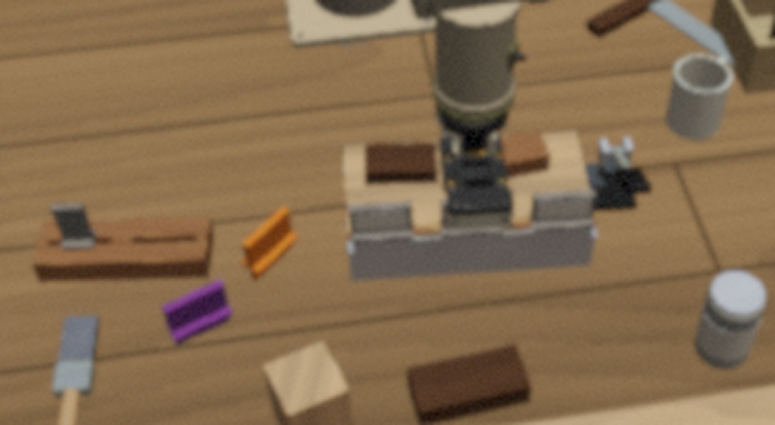

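The final picture shows the holder seated between the two fixed ones at (478,205), gripped. The lever is up at (620,175), the divider is still in the block, and the look-alikes and other things haven't moved. Handing in.

```bash
python3 -c "
from plant import close_job; print(close_job())"
```

```text
the job is handed in; nothing more can be done
None
```

The job is handed in at about 17 s: the lever was pumped four full strokes and is back up, and the label holder is held pressed home in the slot, label out over the lip, its height matching the fixed holders.

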